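# Open the battery slide of an upturned portion scale with the release pin

### The arm

A 7-joint arm with a two-finger parallel gripper is mounted at the origin on the work surface. World frame = base frame: x ahead of the robot, y to its left, z up, the work surface at z = 0. Lengths are in m, angles in rad, forces in N, time in s.
With the tool pointing down it reaches from about 0.4 to 0.85 m from the base axis. Payload 10.4 kg.
Tool frame: the origin (TCP) lies midway between the tips of the shut fingers; the grasp point (between the pads) lies 19 mm behind it; z points along the fingers, y is the line along which they close (so a half turn about z gives the same grasp; the last joint's range is limited). The gripper opens to 87 mm and grips with 3 to 60 N. Pads are 19 mm wide; open, the fingers measure 117 mm over their backs; the gripper's body (75 mm by 190 mm) begins 51 mm behind the grasp point.
Start: joints at [1.262, 0.332, -0.065, 1.46, 0.022, 1.35, -0.088], TCP at [0.176, -0.6, 0.223] pointing down, gripper open.
Joint ranges: [-2.6, 2.6], [-0.5, 2.12], [-1.47, 1.34], [0.16, 2.42], [-1.27, 4.41], [0.06, 2.06], [-2.6, 2.6]. Speed limits (rad/s): [2.22, 2.22, 2.79, 2.79, 3.14, 3.14, 3.14].

### API

Orientations are given as a unit quaternion [x, y, z, w].
In Python, from bench import r gives the robot as it stands.
- The arm moves only by the tool arm_command, never from a script. Its argument "moves" is one flat list of numbers, 4 for each row, row after row: the shift along the tool's x, y, z in cm, then the turn about the tool's z in degrees. A call has 1 to 12 rows; each row shifts and turns the commanded pose from where the row before left it, along the tool's axes as they then stand; what a row does not reach is not made up. A row lasts 1/12 s, in which the tool goes at most 41.7 mm and 7.16 degrees, less where a joint would pass 70% of its speed; a pose out of reach is approached as far as the arm can. A call with a gripper value outside its range is refused whole. "fingers" is the opening in per cent of the stroke, from 0 (shut) to 100 (fully open), set as the call begins (left out, the last holds). The fingers move at their own pace and stop on an object; "squeeze" is the grip in N (left out, the last holds). Time passes only in rows, so rows that do not move let the fingers close. It gives the time, the measured TCP pose, the force, the opening and the grip force at its end, in the units of the state.
- r.read_state(): the state, without advancing time (a new reading comes with each control period).
- r.camera(name): name is "scene" or "top" or "wrist"; returns the picture (480x640x3 uint8, red, green, blue); there is no depth.
- r.camera_info(name): a dict with "fx", "fy", "cx", "cy" (pixels), "origin" and "attitude" of the camera in the world. Camera axes: x right, y up, looking along -z (the intrinsics and any distortion apply to the point x, -y, -z); pixel columns grow to the right and rows downward; lengths in m; the calibration is good to about 2 mm. A picture is of the moment at which its call begins: read the wrist's pose just before it. camera_info takes no time and is no camera call; for the wrist camera it gives the pose at the moment of the call.
- r.close_job(): hands the job in; it is judged then, once.
The state is a dict: "time": time; "joint_positions": joint angles; "joint_vel": joint speeds; "joint_torque": joint torques, N m; "ee_pos": TCP position; "eef_rot": TCP orientation; "ft_force": force on the tool from outside, world axes, zero at the start; "torque": the same for the moment, N m; "width": finger opening in m; "grip_force": force on a finger pad.
Only numpy, scipy, OpenCV 4.12 (cv2) and the standard library are available. Lean on these libraries where they do the work, as an engineer would, in place of code of your own. Each camera call takes 0.05 s, during which the arm holds its last target. There are 200 camera calls.

### The job

The portion scale lies upside down because its cells want changing. Take the square-handled release pin out of the tool block, press the button at the bottom of the recess in the battery slide fully down with its tip and keep it down while you draw the slide out, gently, all the way to its stop; then stand the pin back in its hole in the block. Leave the scale, the block and everything else on the bench where they are.

Things in the scene. Friction and masses are not known exactly. Their poses are not given: they have to be found in the camera images.
- scale: white plastic portion scale, upside down and fixed on the bench: housing 230 (x) x 180 (y) mm, grey display head on its +x side. Its underside looks up, 44 mm above the bench, with a 6 mm high rubber foot near each corner. Origin: on the bench under the housing's centre; x, y along its sides, z up. The grey battery slide lies in the middle of the -x rim. 20 N anywhere on it would break plastic.
- battery_slide (a joint): travel in m of the grey battery slide (68 mm wide, 86 mm long, flush with the underside): 0 shut, 0.048 at its stop. It runs along the scale's -x, out over the rim, uncovering three cells; drags with about 2 N. With the button up, teeth lock it when shut (under 1 mm of play) and again 19 mm out. Pushing or pressing with 20 N breaks teeth, button or stop.
- recess (a point): centre of the mouth of the round vertical recess in the battery slide, level with the slide's flat upper face, 44 mm above the bench; when shut, 101 mm from the scale's origin towards its -x; it travels with the slide. 10 mm across, bevelled to 13 mm at the mouth. The flat face reaches 14 mm from here towards the rim (-x) and 34 mm to each side. Axes as the scale's.
- release_button: black round button in the recess, 8.4 mm across. Its cap is screwed on to a height that differs from scale to scale: its top starts 4 to 11 mm below the mouth (find it by feel). This origin: on its axis, 7 mm below the mouth when up, whatever the cap. It goes down 4 mm against a spring (2 N to start, 6 N fully down, then a hard stop); 3.5 mm frees the slide. Keep it down until the slide is at its stop.
- tool_block: fixed wooden block, 165 (x) x 56 (y) x 45 (z) mm, with three vertical through holes in a row along its x axis at x = -52, 0 and +52 mm, y = 0, each 12 mm across (bevelled to 16 mm at the top). Origin: centre of its underside, on the bench. Three tools stand in it, handle up, in any order.
- pin_grip (a point): centre of the release pin's handle: square light wood, 16 x 16 x 62 mm tall, sides along this point's x and y. Below it a steel collar (22 mm across, 4 mm thick), which rests on the block's top, and a blunt steel shank, 6 mm thick, 42 mm long, in the hole. The pin's top is 31 mm above this point, the collar's underside 35 mm below, the tip 77 mm below. About 70 g.
- pin_tip (a point): the tip of the release pin's shank, 77 mm below pin_grip along the pin's axis (z).
- ball_tool_mid (a point): modelling tool with a round handle and a 22 mm ball on top, standing in the block; middle of the tool. Leave alone.
- paddle_tool_mid (a point): modelling tool with a flat dark paddle (26 x 7 x 36 mm) on top, standing in the block; middle of the tool. Leave alone.
- bowl: blue bowl, 116 mm across, 55 mm tall; origin under its centre. Leave alone.
- teacup: white cup, 72 mm across, 72 mm tall; origin under its centre. Leave alone.
- cell_box: clear open box, 66 x 60 x 24 mm, with three fresh cells; origin under its centre. Leave alone.
- mould: dark wooden sweets mould, 56 x 170 x 24 mm; origin under its centre. Leave alone.
- tin: tin, 84 mm across, 120 mm tall; origin under its centre. Leave alone.
- chopsticks: pair of 230 mm chopsticks on a rest, along its x; origin on the bench at the middle. Leave alone.

How it is judged:
On the way, in this order (a step that is already met when the one before it is completed fails the run):
1. with the slide still shut, the release button is pressed down by the pin's tip in the recess (z of release_button in the frame of recess below -0.0102 m and contact force between pin and release_button above 1.5 N and value of joint battery_slide below 0.004 m), for 0.05 s.
2. the slide is drawn out to its stop (46 mm or more) with the pin still holding the button down (value of joint battery_slide above 0.046 m and z of release_button in the frame of recess below -0.009 m and contact force between pin and release_button above 1 N), for 0.05 s.
At the end, for the whole second after the job is handed in: The battery slide stands drawn out to its stop (46 mm or more of 48), and the pin stands at rest, released, in a hole of the block: collar down on the block within 3 mm, upright within 0.1 rad (value of joint battery_slide above 0.046 m and z of pin_tip in the frame of tool_block below 0.006 m and angle between pin_grip's own z axis and vertical below 0.1 rad and x of pin_tip in the frame of tool_block between -0.06 and 0.06 m and y of pin_tip in the frame of tool_block between -0.008 and 0.008 m and linear speed of pin below 0.02 m/s); the robot touches nothing.
It fails at once if anything bears on the scale, its slide or its button with more than 20 N (contact force between scale and anything else above 20 N).
It fails at once if the button comes up (less than 2 mm down) while the slide is on its way, between 5 and 40 mm out (value of joint battery_slide between 0.005 and 0.04 m and z of release_button in the frame of recess above -0.009 m).
It fails at once if another tool in the block is lifted or tipped (distance of any of ball_tool_mid, paddle_tool_mid from where it was at the start of the episode above 0.02 m).
It fails at once if a bystander is shifted by more than 20 mm (distance of any of bowl, teacup, cell_box, mould, tin, chopsticks from where it was at the start of the episode above 0.02 m).
It also fails if it takes over 72 s, if anything falls off the work surface, if the arm or the gripper's body presses on something with over 40 N, if the wrist force passes 120 N, or if a joint passes its speed limit or range.

## Working session

There is one attempt and no reset: what is moved stays moved. The work goes in short steps, Python scripts to look and compute and a tool call to move; the robot and the scene stay as the last step left them, time stands still between calls to the robot, and variables do not carry over. Pictures are saved under pics/ and viewed, at most 10 in all, crops included, and the job is handed in when it is done.

Besides the shell and the picture viewer there is one more tool, called after ">>>" by a JSON object that holds its "op" and its "data". arm_command: Moves the arm, as the interface text tells. Its arguments: {"type":"object","properties":{"moves":{"type":"array"},"fingers":{"type":"number"},"squeeze":{"type":"number"}},"required":["moves"]}

```bash
mkdir -p pics; ls
cat > h.py <<'E'
import numpy as np, cv2
from scipy.spatial.transform import Rotation as R
from bench import r
def shot(n,f):
    i=r.camera_info(n); im=r.camera(n); cv2.imwrite('pics/'+f+'.png',im[:,:,::-1]); np.save('pics/'+f+'.npy',im)
    import pickle; pickle.dump(i,open('pics/'+f+'.pkl','wb')); return im,i
def load(f):
    import pickle; return np.load('pics/'+f+'.npy'),pickle.load(open('pics/'+f+'.pkl','rb'))
def rot(i):
    a=np.array(i['attitude'],float); return a if a.shape==(3,3) else R.from_quat(a).as_matrix()
def ray(i,uv,z):
    uv=np.atleast_2d(np.array(uv,float)); K=np.array([[i['fx'],0,i['cx']],[0,i['fy'],i['cy']],[0,0,1]],float)
    D=np.array(i.get('distortion',i.get('dist',np.zeros(5))),float).ravel()
    p=cv2.undistortPoints(uv[:,None],K,D)[:,0]
    d=np.c_[p[:,0],-p[:,1],-np.ones(len(p))]@rot(i).T; o=np.array(i['origin'])
    return o+d*((z-o[2])/d[:,2])[:,None]
E
python3 - <<'E'
from h import *
s=r.read_state(); print(s)
for n in('scene','top'):
    im,i=shot(n,n+'0'); print(n,i)
print(r.camera_info('wrist'))
E
```

```text
pics
{'time': 0.0, 'joint_positions': array([ 1.26244765,  0.33289353, -0.06467721,  1.46095511,  0.02157959,
        1.34985722, -0.08851123]), 'joint_vel': array([-7.56898767e-04,  1.12488470e-03,  9.73998057e-04, -3.57468176e-04,
       -1.45434883e-04,  4.55916723e-05, -1.14917691e-03]), 'joint_torque': array([ 2.30604437e-04, -6.23251891e+01,  2.49871990e-02, -3.89905787e+01,
       -6.13515987e-02,  3.93851101e-02,  8.44989768e-05]), 'ee_pos': array([ 0.17605368, -0.59929486,  0.22173375]), 'eef_rot': array([ 9.89811701e-01,  1.42380806e-01, -1.26561495e-04, -6.98022035e-04]), 'ft_force': array([0.11150903, 0.73454831, 0.46912206]), 'torque': array([-0.01214906,  0.00223285,  0.01108158]), 'grip_force': 0.0, 'width': 0.08706186365198923}
scene {'fx': 505.3501492122965, 'fy': 505.3501492122965, 'cx': 316.8144314712444, 'cy': 236.22980636681984, 'origin': array([1.20238592, 0.09138161, 1.12773832]), 'attitude': array([0.17342071, 0.20670492, 0.73292951, 0.62450995])}
top {'fx': 437.8484549850224, 'fy': 437.8484549850224, 'cx': 321.48166384961024, 'cy': 241.70782272392722, 'origin': array([ 0.47878224, -0.02002158,  1.14657832]), 'attitude': array([ 0.04681852, -0.03107679, -0.69937831,  0.71253929])}
{'fx': 357.96814663355985, 'fy': 357.96814663355985, 'cx': 319.7115122338076, 'cy': 236.6218135261396, 'origin': array([ 0.24138201, -0.58007048,  0.38431045]), 'attitude': array([-0.10021169,  0.07505999, -0.5947356 ,  0.79411156])}
```

View pics/top0.png

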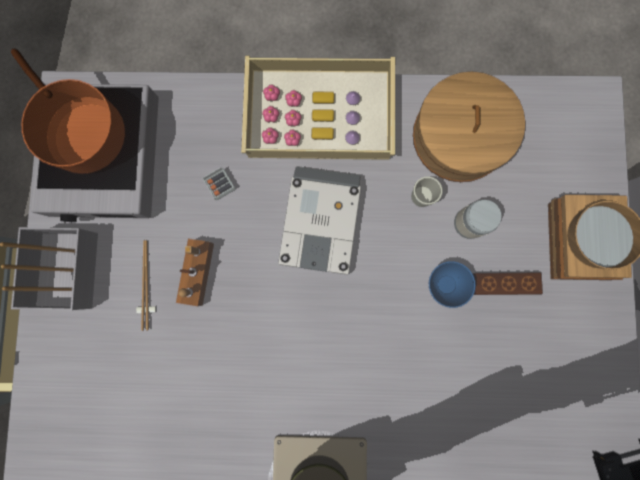

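View pics/scene0.png

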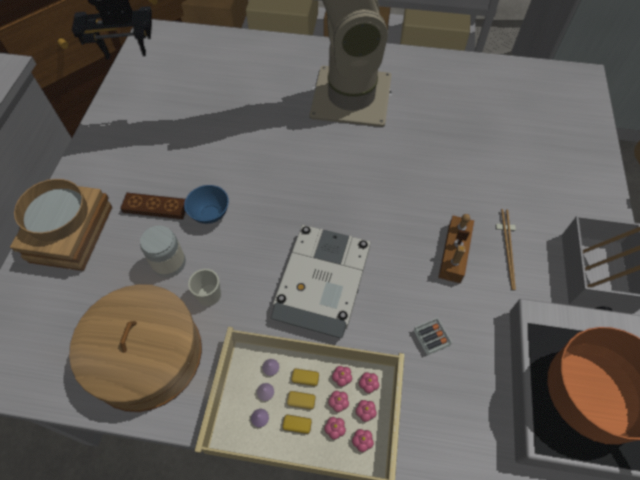

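The top view shows the scale at about (320,225) with its slide at (316,252), and the tool block at (194,272) with three tools. I'll zoom in on both and measure them.

Run:
```python
from h import *
a,i=load('top0'); b,j=load('scene0')
A=cv2.resize(a[225:315,160:230],None,fx=5,fy=5,interpolation=cv2.INTER_CUBIC)
B=cv2.resize(b[200:290,430:490],None,fx=5,fy=5,interpolation=cv2.INTER_CUBIC)
cv2.imwrite('pics/c1.png',np.hstack([A,B])[:,:,::-1])
# block brown mask (top)
hsv=cv2.cvtColor(a,cv2.COLOR_RGB2HSV)
m=cv2.inRange(hsv,(3,90,40),(20,255,255)); m2=np.zeros_like(m); m2[225:315,160:225]=m[225:315,160:225]
ys,xs=np.nonzero(m2); rr=cv2.minAreaRect(np.c_[xs,ys].astype(np.float32)); bx=cv2.boxPoints(rr)
print(rr); print(ray(i,bx,.045)); print(ray(i,[rr[0],(195,250),(191,271),(187,292)],.045))
# scale white
m=cv2.inRange(hsv,(0,0,175),(179,45,255)); n,l,st,c=cv2.connectedComponentsWithStats(m[160:290,260:380])
k=1+st[1:,4].argmax(); ys,xs=np.nonzero(l==k); rr=cv2.minAreaRect(np.c_[xs+260,ys+160].astype(np.float32))
bx=cv2.boxPoints(rr); P=ray(i,bx,.044); print(rr,P,np.linalg.norm(P[0]-P[1]),np.linalg.norm(P[1]-P[2]))
# slide grey corners
mm=cv2.inRange(hsv,(0,0,60),(179,60,140)); n,l,st,c=cv2.connectedComponentsWithStats(mm[228:275,290:342])
k=1+st[1:,4].argmax(); ys,xs=np.nonzero(l==k); rr=cv2.minAreaRect(np.c_[xs+290,ys+228].astype(np.float32));P=ray(i,cv2.boxPoints(rr),.044);print('slide',rr,P)
```

```text
((192.86036682128906, 271.91131591796875), (22.6674861907959, 64.9924087524414), 10.61965560913086)
[[0.44236005 0.36882779 0.045     ]
 [0.6043306  0.34722452 0.045     ]
 [0.5946163  0.289561   0.045     ]
 [0.43313934 0.31200854 0.045     ]]
[[0.51797689 0.32946058 0.045     ]
 [0.57365442 0.32690095 0.045     ]
 [0.52018678 0.33431606 0.045     ]
 [0.46726366 0.34165566 0.045     ]]
((318.739990234375, 225.82000732421875), (69.57931518554688, 85.70134735107422), 8.130102157592773) [[ 0.54376983  0.11391213  0.044     ]
 [ 0.76324129  0.08930978  0.044     ]
 [ 0.73998293 -0.08831802  0.044     ]
 [ 0.52226488 -0.06018043  0.044     ]] 0.22084610307565838 0.17914403680629523
slide ((314.9499816894531, 252.8499755859375), (27.577163696289062, 34.223968505859375), 8.13010311126709) [[ 0.5333408   0.06143147  0.044     ]
 [ 0.61960505  0.05131237  0.044     ]
 [ 0.61082292 -0.01821385  0.044     ]
 [ 0.52482975 -0.00754237  0.044     ]]
```

View pics/c1.png

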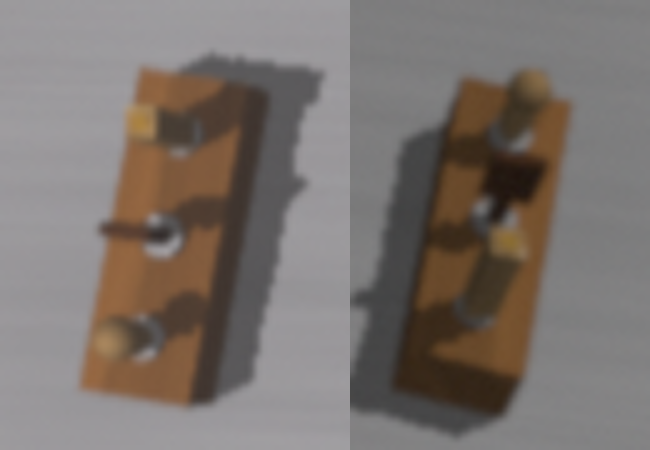

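The crop shows that the square light handle, the pin, is at the far (+x) end of the block. Its top is at about (188,249) and its collar at about (196,252) in the top view. The paddle is in the middle and the ball at the near end.

```bash
cat >> h.py <<'E'
def togo(p,yaw=None):
    """tool-frame shift cm & turn deg; shift given in axes AFTER turning to yaw (deg, of tool x in world)"""
    s=r.read_state(); M=R.from_quat(s['eef_rot']).as_matrix(); y0=np.degrees(np.arctan2(M[1,0],M[0,0]))
    if yaw is None: yaw=y0
    T=R.from_euler('z',yaw-y0,degrees=True).as_matrix()@M
    tilt=np.degrees(np.arccos(-M[2,2]))
    print('t',round(s['time'],2),'pos',s['ee_pos'].round(4),'yaw',y0.round(2),'tilt',tilt.round(2),'F',s['ft_force'].round(2),'w',s['width'].round(4),'g',s['grip_force'])
    print('turn',round(y0-yaw,2),'shift cm',(T.T@(np.array(p)-s['ee_pos'])*100).round(2))
E
python3 - <<'E'
from h import *
a,i=load('top0'); b,j=load('scene0')
o=np.array(i['origin'])
print('collars',ray(i,[(196.2,252.4),(192.4,272.2),(189.6,292.6)],.049)); print('pintop',ray(i,[(188.4,249.4)],.111))
print('scene pintop',ray(j,[(430+(508-350)/5,200+243/5)],.111), 'collar',ray(j,[(430+(475-350)/5,200+308/5)],.047))
s=r.read_state(); M=R.from_quat(s['eef_rot']).as_matrix(); w=r.camera_info('wrist')
print('cam in tool',M.T@(np.array(w['origin'])-s['ee_pos']),'look',M.T@(-rot(w)[:,2]), 'up',M.T@rot(w)[:,1])
togo([.50,-.2,.25],-7.6); togo([.49,.32,.25],-7.6)
E
```

```text
collars [[0.56726973 0.32226842 0.049     ]
 [0.51708694 0.32932052 0.049     ]
 [0.46594325 0.33370235 0.049     ]]
pintop [[0.56912575 0.32206964 0.111     ]]
scene pintop [[0.57293415 0.32525555 0.111     ]] collar [[0.57258591 0.32465972 0.047     ]]
cam in tool [ 0.06806274 -0.00027989 -0.16243931] look [-0.24837007  0.00098776  0.96866472] up [9.68665015e-01 9.04355988e-04 2.48369222e-01]Traceback (most recent call last):
  File "<stdin>", line 8, in <module>
  File "h.py", line 23, in togo
    print('t',round(s['time'],2),'pos',s['ee_pos'].round(4),'yaw',y0.round(2),'tilt',tilt.round(2),'F',s['ft_force'].round(2),'w',s['width'].round(4),'g',s['grip_force'])
                                                                                                                                  ^^^^^^^^^^^^^^^^
AttributeError: 'float' object has no attribute 'round'
```

```bash
sed -i "s/s\['width'\].round(4)/round(s['width'],4)/" h.py; python3 -c "
from h import *
togo([.543,.025,.25],-7)"
```

```text
t 0.1 pos [ 0.1761 -0.5993  0.2219] yaw 16.37 tilt 0.07 F [ 0.55  0.23 -1.43] w 0.0869 g 0.0
turn 23.37 shift cm [ 28.81 -66.44  -2.74]
```

>>> {"op": "arm_command", "data": {"moves": [0,0,-0.7,5.85,0,0,-0.7,5.85,0,0,-0.7,5.85,0,0,-0.7,5.85,1.5,-3.5,0,0,1.5,-3.5,0,0,1.5,-3.5,0,0,1.5,-3.5,0,0,1.5,-3.5,0,0,1.5,-3.5,0,0,1.5,-3.5,0,0,1.5,-3.5,0,0]}}

```text
time: 1.1
ee_pos: [0.33, -0.3346, 0.2503]
eef_rot: [0.998, -0.061, -0.0, 0.0]
ft_force: [0.5, -0.4, 0.9]
width: 0.0869
grip_force: 0.0
```

>>> {"op": "arm_command", "data": {"moves": [1.5,-3.5,0,0,1.5,-3.5,0,0,1.5,-3.5,0,0,1.5,-3.5,0,0,1.5,-3.5,0,0,1.5,-3.5,0,0,1.5,-3.5,0,0,1.5,-3.5,0,0,1.5,-3.5,0,0,1.5,-3.5,0,0,1.5,-3.5,0,0,0,0,0,0]}}

```text
time: 2.1
ee_pos: [0.5417, 0.0333, 0.2501]
eef_rot: [0.998, -0.057, -0.0, -0.002]
ft_force: [-0.4, 1.5, -0.5]
width: 0.0867
grip_force: 0.0
```

```bash
python3 -c "
from h import *
togo([.543,.025,.25],-7)
im,i=shot('wrist','w1')
togo([.570,.3235,.25],-7)"
```

```text
t 2.1 pos [0.5417 0.0333 0.2501] yaw -6.54 tilt 0.23 F [-0.36  1.55 -0.54] w 0.0867 g 0.0
turn 0.46 shift cm [0.23 0.81 0.  ]
t 2.15 pos [0.5409 0.0299 0.2499] yaw -6.65 tilt 0.14 F [-0.28  0.35  0.06] w 0.0869 g 0.0
turn 0.35 shift cm [ -0.69 -29.49   0.06]
```

View pics/w1.png

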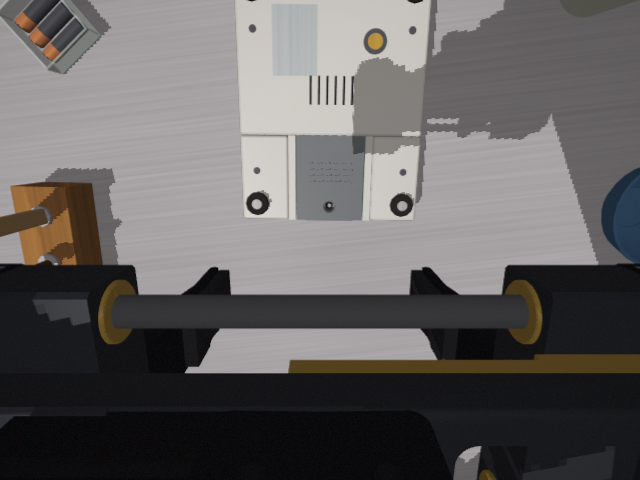

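The wrist view shows the recess at (329,206) in the grey slide, whose corners are about (296,136), (364,136), (363,220) and (296,220).

Run:
```python
from h import *
im,i=load('w1')
g=cv2.cvtColor(im,cv2.COLOR_RGB2GRAY)
c=g[196:216,318:340]<45; ys,xs=np.nonzero(c); uv=(xs.mean()+318,ys.mean()+196); print('dark',uv,len(xs))
P=ray(i,[uv,(329,206)],.044); print('recess',P)
hsv=cv2.cvtColor(im,cv2.COLOR_RGB2HSV)
m=cv2.inRange(hsv,(90,15,70),(125,90,150)); m[:125]=0;m[226:]=0;m[:,:285]=0;m[:,375:]=0
m=cv2.morphologyEx(m,cv2.MORPH_CLOSE,np.ones((7,7)))
n,l,st,cc=cv2.connectedComponentsWithStats(m); k=1+st[1:,4].argmax(); ys,xs=np.nonzero(l==k)
Q=ray(i,np.c_[xs,ys],.044)[:,:2]; rr=cv2.minAreaRect((Q*1000).astype(np.float32)); print(st[k],rr,cv2.boxPoints(rr))
```

```text
dark (np.float64(327.9375), np.float64(205.25)) 16
recess [[0.54798999 0.0248328  0.044     ]
 [0.54708117 0.02382098 0.044     ]]
[349 149  10   5  15] ((599.3341064453125, -6.3880839347839355), (3.026545524597168, 9.074557304382324), 26.829715728759766) [[595.9359     -3.0222359]
 [600.0316    -11.119935 ]
 [602.7323     -9.753932 ]
 [598.6366     -1.6562328]]
```

>>> {"op": "arm_command", "data": {"moves": [-0.6,-3.7,0,0,-0.6,-3.7,0,0,-0.6,-3.7,0,0,-0.6,-3.7,0,0,-0.6,-3.7,0,0,-0.6,-3.7,0,0,-0.6,-3.7,0,0,-0.6,-3.6,0,0,0,0,0,0,0,0,0,0,0,0,0,0]}}

```text
time: 3.07
ee_pos: [0.5292, 0.323, 0.25]
eef_rot: [0.998, -0.062, -0.0, 0.001]
ft_force: [0.8, -2.0, -0.3]
width: 0.087
grip_force: 0.0
```

```bash
python3 -c "
from h import *
im,i=shot('wrist','w2')
togo([.570,.3235,.25],-7)"
```

```text
t 3.12 pos [0.5296 0.3223 0.2502] yaw -7.15 tilt 0.08 F [ 0.54  0.   -0.26] w 0.0871 g 0.0
turn -0.15 shift cm [ 4.   -0.61  0.02]
```

View pics/w2.png

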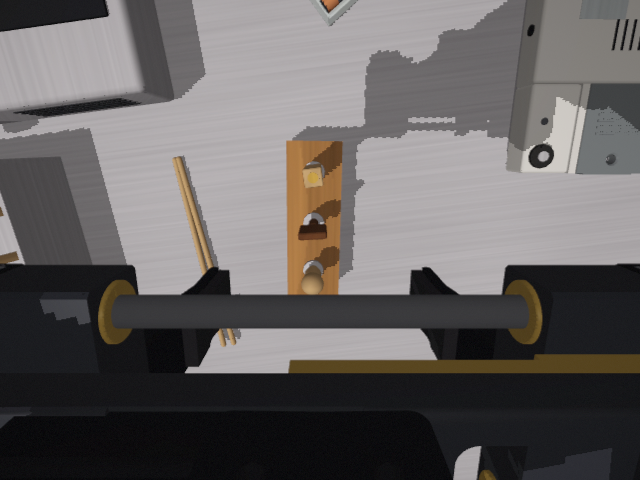

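The wrist view shows the pin's square top at about (313,178), nearly aligned with the block, and the block lines up with the tool.

```bash
python3 - <<'E'
from h import *
im,i=load('w2')
hsv=cv2.cvtColor(im,cv2.COLOR_RGB2HSV); print(hsv[178,313],hsv[185,313],hsv[150,300],im[178,313])
m=cv2.inRange(hsv,(12,60,190),(30,200,255)); m[:160]=0;m[200:]=0;m[:,:295]=0;m[:,335:]=0
ys,xs=np.nonzero(m); print(len(xs),xs.min(),xs.max(),ys.min(),ys.max())
Q=ray(i,np.c_[xs,ys],.111)[:,:2]; rr=cv2.minAreaRect((Q*1000).astype(np.float32)); print(rr)
for y in range(166,190): print(''.join('#' if v else '.' for v in m[y,298:330]))
mb=cv2.inRange(hsv,(5,120,60),(16,255,255)); 
for y in (150,200,255):
  x=np.nonzero(mb[y,270:355])[0]+270; print(y,x.min(),x.max(),ray(i,[(x.min(),y),(x.max()+1,y)],.045)[:,:2])
y=np.nonzero(mb[120:180,295])[0]; print('far edge',ray(i,[(314,y.min()+120)],.045))
E
python3 - <<'E'
import cv2
im=cv2.imread('pics/w2.png'); a=cv2.resize(im[135:200,280:350],None,fx=7,fy=7,interpolation=cv2.INTER_CUBIC)
b=cv2.imread('pics/w1.png'); b=cv2.resize(b[185:225,290:370],None,fx=4,fy=4,interpolation=cv2.INTER_CUBIC)
import numpy as np
o=np.zeros((455,490+320,3),np.uint8); o[:,:490]=a; o[:160,490:]=b; cv2.imwrite('pics/c2.png',o[:,:800])
E
```

```text
[ 21 162 200] [ 17 106 192] [ 16 152 178] [200 161  73]
182 303 321 170 185
((571.279541015625, 324.13958740234375), (14.997498512268066, 12.391697883605957), 82.87583923339844)
................................
................................
................................
................................
.......######...................
.....#######....................
.....#######..#.................
......######.####...............
......#############.............
.....###############............
......###############...........
......#################.........
.......##############...........
.......##############.#.........
.......##.#############.........
.......#...############.........
............############........
...............#########........
...............#########........
..............###......#........
................................
................................
................................
................................
150 287 341 [[0.59579314 0.34733093]
 [0.58899973 0.29287018]]
200 287 340 [[0.54613976 0.3546689 ]
 [0.53921761 0.29933782]]
255 288 338 [[0.48723153 0.36228982]
 [0.48041032 0.30795292]]
far edge [[0.60106524 0.31949314 0.045     ]]
```

View pics/c2.png

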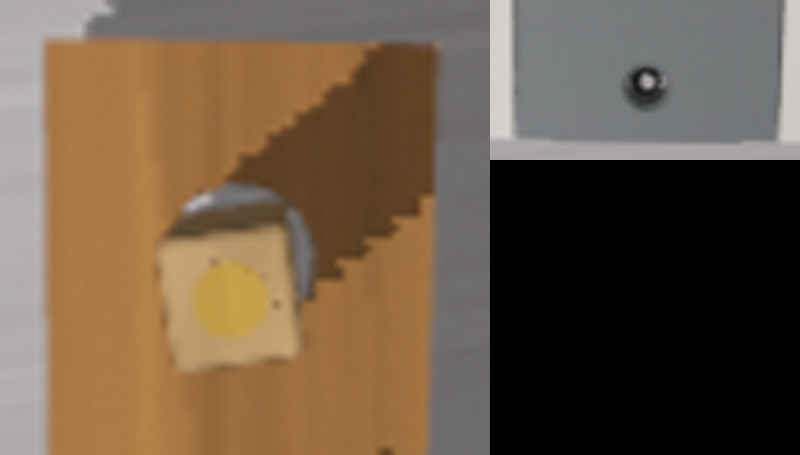

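Run:
```python
from h import *
im,i=load('w2')
c=np.array([(160,240),(283,223),(300,355),(180,370)])/7+(279.5,134.5)
P=ray(i,c,.111)[:,:2]; print(P,P.mean(0))
e=np.roll(P,-1,0)-P; print(np.linalg.norm(e,axis=1),np.degrees(np.arctan2(e[:,1],e[:,0])))
d=ray(i,[(230/7+279.5,298/7+134.5)],.111);print('disc',d)
im,i=load('w1');print('recess',ray(i,[(328.3,206)],.044))
togo([*P.mean(0),.15],0);togo([*P.mean(0),.066],0)
```

```text
[[0.57940022 0.33116075]
 [0.57955911 0.31645967]
 [0.56388282 0.31635976]
 [0.56389006 0.33086336]] [0.57168305 0.32371089]
[0.01470194 0.01567661 0.0145036  0.015513  ] [ -89.38075603 -179.63482945   89.97137028    1.09846071]
disc [[0.57162732 0.32381009 0.111     ]]
recess [[0.54716423 0.02454408 0.044     ]]
t 3.12 pos [0.5296 0.3223 0.2502] yaw -7.15 tilt 0.08 F [ 0.54  0.   -0.26] w 0.0871 g 0.0
turn -7.15 shift cm [ 4.21 -0.16 10.02]
t 3.12 pos [0.5296 0.3223 0.2502] yaw -7.15 tilt 0.08 F [ 0.54  0.   -0.26] w 0.0871 g 0.0
turn -7.15 shift cm [ 4.21 -0.17 18.42]
```

>>> {"op": "arm_command", "data": {"moves": [0,0,0,-3.6,0,0,0,-3.55,2.1,-0.1,2,0,2.1,-0.05,2,0,0,0,3,0,0,0,3,0,0,0,0,0,0,0,0,0]}}

```text
time: 3.78
ee_pos: [0.571, 0.3235, 0.1499]
eef_rot: [1.0, 0.0, -0.001, 0.001]
ft_force: [-0.3, -0.5, 0.9]
width: 0.0868
grip_force: 0.0
```

```bash
python3 -c "
from h import *
togo([.5717,.3238,.066],0)"
```

```text
t 3.78 pos [0.571  0.3235 0.1499] yaw 0.0 tilt 0.16 F [-0.28 -0.48  0.88] w 0.0868 g 0.0
turn 0.0 shift cm [ 0.09 -0.04  8.39]
```

>>> {"op": "arm_command", "data": {"moves": [0.1,0,2.1,0,0,0,2.1,0,0,0,2.1,0,0,0,2.1,0,0,0,0,0,0,0,0,0]}}

```text
time: 4.28
ee_pos: [0.5726, 0.3255, 0.0684]
eef_rot: [1.0, 0.001, 0.001, -0.0]
ft_force: [0.8, 0.0, 1.2]
width: 0.0867
grip_force: 0.0
```

>>> {"op": "arm_command", "data": {"moves": [0,0,0,0,0,0,0,0,0,0,0,0,0,0,0,0,0,0,0,0,0,0,0,0,0,0,0,0,0,0,0,0,0,0,0,0], "fingers": 0, "squeeze": 50}}

```text
time: 5.03
ee_pos: [0.5718, 0.3257, 0.0665]
eef_rot: [1.0, 0.001, -0.0, 0.0]
ft_force: [0.1, 0.2, 0.7]
width: 0.0347
grip_force: 0.0
```

```bash
python3 -c "
from h import *
togo([.5717,.3238,.066],0)
im,i=shot('wrist','w3')"
```

```text
t 5.03 pos [0.5718 0.3257 0.0665] yaw 0.13 tilt 0.01 F [0.08 0.22 0.72] w 0.0347 g 0.0
turn 0.13 shift cm [-0.01  0.19  0.05]
```

>>> {"op": "arm_command", "data": {"moves": [0,0.15,0,0,0,0,0,0,0,0,0,0,0,0,0,0,0,0,0,0,0,0,0,0]}}

```text
time: 5.58
ee_pos: [0.5718, 0.3242, 0.0664]
eef_rot: [1.0, 0.001, -0.0, 0.0]
ft_force: [0.5, 0.3, -0.6]
width: 0.0159
grip_force: 50.0
```

```bash
python3 -c "
from h import *
togo([.5717,.3238,.066],0)"
```

```text
t 5.58 pos [0.5718 0.3242 0.0664] yaw 0.12 tilt 0.01 F [ 0.53  0.32 -0.61] w 0.0159 g 49.999629110097885
turn 0.12 shift cm [-0.01  0.04  0.04]
```

>>> {"op": "arm_command", "data": {"moves": [0,0,-1,0,0,0,-2,0,0,0,-3,0,0,0,-3,0,0,0,-3,0,0,3.5,0,0,0,3.5,0,0,0,3.5,0,0,0,3.5,0,0,0,3.5,0,0,0,3.5,0,0,0,3.5,0,0]}}

```text
time: 6.58
ee_pos: [0.5722, 0.0777, 0.1875]
eef_rot: [1.0, 0.001, 0.0, 0.0]
ft_force: [0.2, 0.2, -0.9]
width: 0.0154
grip_force: 50.0
```

Run:
```python
from h import *
im,i=load('w1'); g=cv2.cvtColor(im,cv2.COLOR_RGB2GRAY).astype(int)
for nm,lo,hi,sg in(('L',288,305,-1),('R',355,372,1)):
    rows=np.arange(142,212,3); us=[lo+np.argmax(sg*np.diff(g[y,lo:hi]))+1 for y in rows]
    P=ray(i,np.c_[us,rows],.044); f=np.polyfit(P[:,0],P[:,1],1); print(nm,np.degrees(np.arctan(f[0])),np.polyval(f,.547))
togo([.5472,.0245,.145],-7)
```

```text
L -6.459912420227381 0.05848914084378199
R -6.964768793624697 -0.011676411675349573
t 6.58 pos [0.5722 0.0777 0.1875] yaw 0.14 tilt 0.05 F [ 0.19  0.2  -0.92] w 0.0154 g 50.00110027380288
turn 7.14 shift cm [-1.83  5.59  4.25]
```

>>> {"op": "arm_command", "data": {"moves": [0,0,0,3.5,0,0,0,3.4,-0.9,2.8,1,0,-0.9,2.8,1,0,0,0,1.3,0,0,0,1,0,0,0,0,0,0,0,0,0]}}

```text
time: 7.25
ee_pos: [0.5479, 0.027, 0.1438]
eef_rot: [0.998, -0.058, -0.0, -0.0]
ft_force: [-0.2, 0.2, -0.9]
width: 0.0158
grip_force: 50.0
```

```bash
python3 -c "
from h import *
togo([.5472,.0240,.145],-6.7)
im,i=shot('wrist','w4')"
```

```text
t 7.25 pos [0.5479 0.027  0.1438] yaw -6.68 tilt 0.04 F [-0.24  0.18 -0.91] w 0.0158 g 49.99989573843777
turn 0.02 shift cm [-0.04  0.31 -0.12]
```

View pics/w4.png

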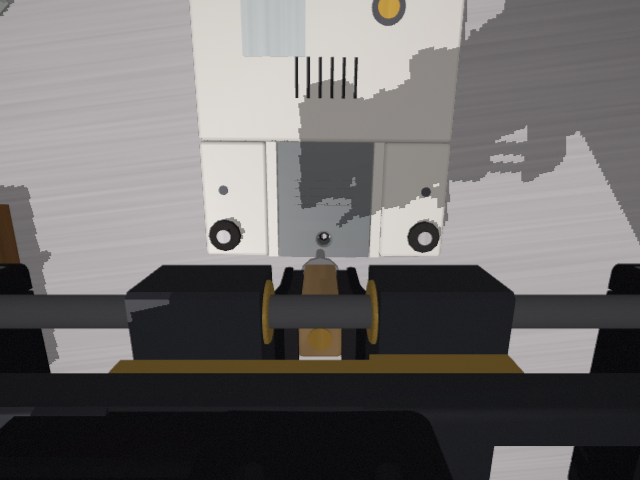

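The recess is at about (323,239). The pin's collar is at (320,265), with the tip just above it at about (320,251). I'll measure both in this picture.

Run:
```python
from h import *
im,i=load('w4')
cv2.imwrite('pics/c3.png',cv2.resize(im[222:274,290:354],None,fx=10,fy=10,interpolation=cv2.INTER_CUBIC)[:,:,::-1])
s=r.read_state();M=R.from_quat(s['eef_rot']).as_matrix()
# predicted tip pixel
p=s['ee_pos']+M@[0,0,.0634]; q=rot(i).T@(p-i['origin']); print('pred tip px',i['fx']*q[0]/-q[2]+i['cx'],i['cy']-i['fy']*q[1]/-q[2],p)
```

```text
pred tip px 319.8003681970999 251.08167292378357 [0.54835514 0.02720675 0.08082972]
```

View pics/c3.png

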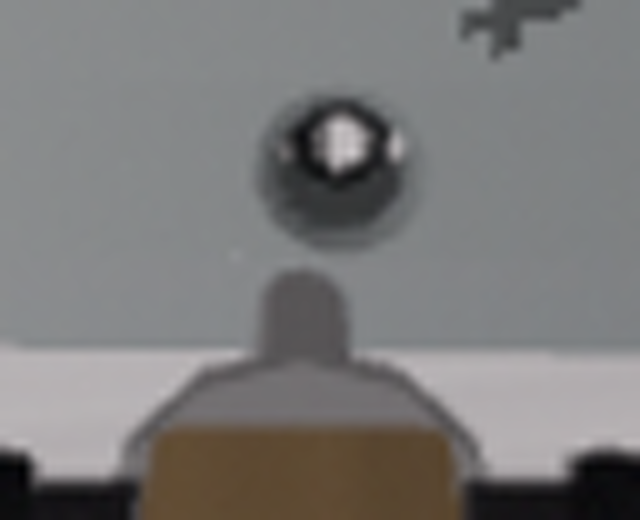

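The crop shows the recess mouth centred at (323.6,238.5) and the pin tip centred at (320.0,252.0), matching the predicted (319.8,251.1).

Run:
```python
from h import *
im,i=load('w4')
a=ray(i,[(323.55,238.45)],.044)[0]; b=ray(i,[(320,252)],.0808)[0]; print('recess',a,'tip',b)
togo([0,0,0]); s=r.read_state();M=R.from_quat(s['eef_rot']).as_matrix(); print('tool shift cm',M.T@(a-b)*100)
```

```text
recess [0.54696599 0.02447829 0.044     ] tip [0.54770556 0.02715106 0.0808    ]
t 7.3 pos [0.5483 0.0272 0.1442] yaw -6.67 tilt 0.05 F [ 0.68  0.12 -0.14] w 0.0155 g 49.99970116652548
turn 0.0 shift cm [-54.15   9.08  14.39]
tool shift cm [-0.04448731  0.27691125  3.67976194]
```

>>> {"op": "arm_command", "data": {"moves": [-0.05,0.27,0,0,0,0,1.5,0,0,0,1.2,0,0,0,0.4,0,0,0,0.2,0,0,0,0.2,0,0,0,0.2,0,0,0,0.2,0,0,0,0,0,0,0,0,0]}}

```text
time: 8.13
ee_pos: [0.5472, 0.0232, 0.1047]
eef_rot: [0.998, -0.059, 0.0, 0.0]
ft_force: [0.5, -0.4, -0.6]
width: 0.0159
grip_force: 50.0
```

```bash
python3 -c "
from h import *
togo([.547,.0245,.1034],-6.7)"
```

```text
t 8.13 pos [0.5472 0.0232 0.1047] yaw -6.77 tilt 0.01 F [ 0.45 -0.36 -0.55] w 0.0159 g 49.99974807724357
turn -0.07 shift cm [-0.03 -0.13  0.13]
```

>>> {"op": "arm_command", "data": {"moves": [0,-0.1,0,0,0,0,0.1,0,0,0,0.1,0,0,0,0,0,0,0,0,0]}}

```text
time: 8.55
ee_pos: [0.5472, 0.0241, 0.1025]
eef_rot: [0.998, -0.059, -0.0, 0.0]
ft_force: [-0.4, 0.7, -1.3]
width: 0.0159
grip_force: 50.0
```

>>> {"op": "arm_command", "data": {"moves": [0,0,0.1,0,0,0,0.1,0,0,0,0,0,0,0,0,0]}}

```text
time: 8.88
ee_pos: [0.5472, 0.0241, 0.1004]
eef_rot: [0.998, -0.059, -0.0, 0.0]
ft_force: [0.6, -0.2, -0.5]
width: 0.0156
grip_force: 50.0
```

>>> {"op": "arm_command", "data": {"moves": [0,0,0.1,0,0,0,0,0,0,0,0,0]}}

```text
time: 9.13
ee_pos: [0.5472, 0.0241, 0.0995]
eef_rot: [0.998, -0.059, -0.0, 0.0]
ft_force: [0.6, -0.1, -0.9]
width: 0.0155
grip_force: 50.0
```

>>> {"op": "arm_command", "data": {"moves": [0,0,0.1,0,0,0,0,0,0,0,0,0]}}

```text
time: 9.38
ee_pos: [0.5472, 0.0241, 0.0985]
eef_rot: [0.998, -0.059, -0.0, 0.0]
ft_force: [-0.4, 0.6, -0.3]
width: 0.0156
grip_force: 50.0
```

>>> {"op": "arm_command", "data": {"moves": [0,0,0.1,0,0,0,0,0,0,0,0,0]}}

```text
time: 9.63
ee_pos: [0.5473, 0.0241, 0.0977]
eef_rot: [0.998, -0.059, 0.0, 0.0]
ft_force: [-0.7, 0.4, 1.9]
width: 0.0151
grip_force: 50.0
```

>>> {"op": "arm_command", "data": {"moves": [0,0,0.1,0,0,0,0,0,0,0,0,0]}}

```text
time: 9.88
ee_pos: [0.5473, 0.0241, 0.0966]
eef_rot: [0.998, -0.059, 0.0, 0.0]
ft_force: [-0.6, -0.8, 2.3]
width: 0.0156
grip_force: 50.0
```

>>> {"op": "arm_command", "data": {"moves": [0,0,0.1,0,0,0,0.1,0,0,0,0,0,0,0,0,0]}}

```text
time: 10.22
ee_pos: [0.5473, 0.0241, 0.0947]
eef_rot: [0.998, -0.059, 0.0, 0.0]
ft_force: [-0.8, 0.3, 4.3]
width: 0.0154
grip_force: 50.0
```

>>> {"op": "arm_command", "data": {"moves": [0,0,0.05,0,0,0,0,0,0,0,0,0]}}

```text
time: 10.47
ee_pos: [0.5473, 0.0241, 0.0941]
eef_rot: [0.998, -0.059, 0.0, 0.0]
ft_force: [-1.3, -0.1, 4.6]
width: 0.0158
grip_force: 50.0
```

>>> {"op": "arm_command", "data": {"moves": [0,0,0.05,0,0,0,0,0,0,0,0,0]}}

```text
time: 10.72
ee_pos: [0.5474, 0.0242, 0.0938]
eef_rot: [0.998, -0.059, 0.0, 0.0]
ft_force: [-2.3, -0.9, 6.6]
width: 0.0153
grip_force: 50.0
```

>>> {"op": "arm_command", "data": {"moves": [0,0,0.03,0,-0.1,0,0,0,-0.1,0,0,0,-0.1,0,0,0,0,0,0,0,0,0,0,0]}}

```text
time: 11.22
ee_pos: [0.5453, 0.0244, 0.0939]
eef_rot: [0.998, -0.059, 0.001, -0.0]
ft_force: [1.5, 0.6, 5.1]
width: 0.0158
grip_force: 50.0
```

>>> {"op": "arm_command", "data": {"moves": [-0.1,0,0,0,-0.1,0,0,0,-0.1,0,0,0,0,0,0,0]}}

```text
time: 11.55
ee_pos: [0.5423, 0.0247, 0.0939]
eef_rot: [0.998, -0.059, 0.001, -0.0]
ft_force: [1.6, -0.6, 5.7]
width: 0.0155
grip_force: 50.0
```

>>> {"op": "arm_command", "data": {"moves": [-0.1,0,0.02,0,-0.1,0,0.02,0,-0.1,0,0,0,-0.1,0,0,0,-0.1,0,0,0,-0.1,0,0,0]}}

```text
time: 12.05
ee_pos: [0.5367, 0.0254, 0.0938]
eef_rot: [0.998, -0.059, 0.002, -0.0]
ft_force: [2.3, -0.5, 6.7]
width: 0.0155
grip_force: 50.0
```

Run:
```python
from h import *
togo([0,0,0]); im,i=shot('top','t2')
print(r.read_state()['ft_force'],r.read_state()['ee_pos'])
im,i=shot('wrist','w5')
cv2.imwrite('pics/c4.png',cv2.resize(im[120:280,230:420],None,fx=3,fy=3,interpolation=cv2.INTER_CUBIC)[:,:,::-1])
```

```text
t 12.05 pos [0.5367 0.0254 0.0938] yaw -6.79 tilt 0.19 F [ 2.35 -0.51  6.66] w 0.0155 g 50.0016572792083
turn 0.0 shift cm [-53.02   8.87   9.2 ]
[2.09854907 0.04074449 7.18508163] [0.53651448 0.02550276 0.09372135]
```

View pics/c4.png

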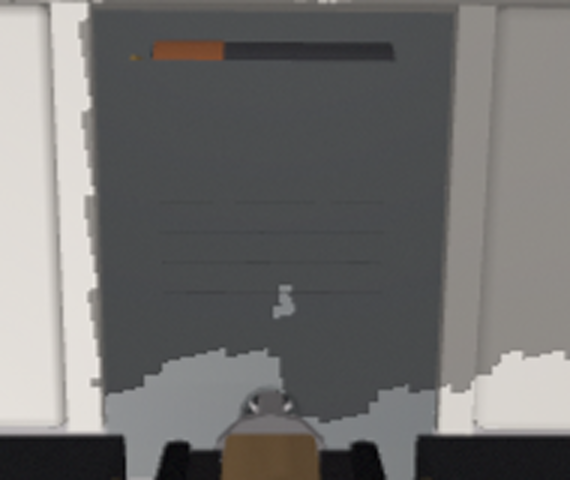

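The slide has started to open: the first cell shows at the far end of the bay and the pin is still in the recess. I'll keep drawing.

>>> {"op": "arm_command", "data": {"moves": [-0.15,0,0,0,-0.15,0,0,0,-0.15,0,0,0,-0.15,0,0,0,-0.15,0,0,0,-0.15,0,0,0,-0.15,0,0,0,-0.15,0,0,0]}}

```text
time: 12.82
ee_pos: [0.5248, 0.027, 0.0938]
eef_rot: [0.998, -0.059, 0.002, -0.0]
ft_force: [2.7, -1.6, 7.6]
width: 0.0159
grip_force: 50.0
```

>>> {"op": "arm_command", "data": {"moves": [-0.15,0,0,0,-0.15,0,0,0,-0.15,0,0,0,-0.15,0,0,0,-0.15,0,0,0,-0.15,0,0,0,-0.15,0,0,0]}}

```text
time: 13.4
ee_pos: [0.5144, 0.0282, 0.0937]
eef_rot: [0.998, -0.059, 0.002, -0.0]
ft_force: [2.2, -0.5, 6.7]
width: 0.0156
grip_force: 50.0
```

>>> {"op": "arm_command", "data": {"moves": [-0.15,0,0,0,-0.15,0,0,0,-0.15,0,0,0,-0.15,0,0,0,-0.15,0,0,0,-0.15,0,0,0,-0.1,0,0,0,-0.1,0,0,0]}}

```text
time: 14.07
ee_pos: [0.5034, 0.0296, 0.0938]
eef_rot: [0.998, -0.059, 0.002, -0.0]
ft_force: [2.2, -0.5, 7.3]
width: 0.0156
grip_force: 50.0
```

>>> {"op": "arm_command", "data": {"moves": [-0.08,0,0,0,-0.08,0,0,0,0,0,0,0]}}

```text
time: 14.32
ee_pos: [0.5018, 0.0298, 0.0937]
eef_rot: [0.998, -0.059, 0.002, -0.0]
ft_force: [2.3, -0.0, 7.5]
width: 0.0155
grip_force: 50.0
```

>>> {"op": "arm_command", "data": {"moves": [-0.08,0,0,0,-0.08,0,0,0,0,0,0,0]}}

```text
time: 14.57
ee_pos: [0.5002, 0.03, 0.0937]
eef_rot: [0.998, -0.059, 0.002, -0.0]
ft_force: [2.1, -0.4, 7.4]
width: 0.0158
grip_force: 50.0
```

>>> {"op": "arm_command", "data": {"moves": [-0.08,0,0,0,0,0,0,0,0,0,0,0]}}

```text
time: 14.82
ee_pos: [0.4995, 0.0301, 0.0937]
eef_rot: [0.998, -0.059, 0.002, -0.0]
ft_force: [2.5, 0.4, 8.6]
width: 0.0158
grip_force: 50.0
```

>>> {"op": "arm_command", "data": {"moves": [-0.08,0,0,0,0,0,0,0,0,0,0,0]}}

```text
time: 15.07
ee_pos: [0.499, 0.0301, 0.0938]
eef_rot: [0.998, -0.059, 0.002, -0.0]
ft_force: [2.9, -0.2, 6.3]
width: 0.0155
grip_force: 50.0
```

>>> {"op": "arm_command", "data": {"moves": [-0.05,0,0,0,0,0,0,0,0,0,0,0]}}

```text
time: 15.32
ee_pos: [0.4987, 0.0302, 0.0938]
eef_rot: [0.998, -0.059, 0.002, -0.0]
ft_force: [4.1, -0.5, 5.6]
width: 0.0153
grip_force: 50.0
```

>>> {"op": "arm_command", "data": {"moves": [-0.05,0,0.02,0,0,0,0,0,0,0,0,0]}}

```text
time: 15.57
ee_pos: [0.4983, 0.0302, 0.0938]
eef_rot: [0.998, -0.059, 0.002, -0.0]
ft_force: [3.1, -0.0, 6.9]
width: 0.016
grip_force: 50.0
```

Run:
```python
from h import *
togo([.5718,.3242,.0664],0.1)
im,i=shot('wrist','w6')
cv2.imwrite('pics/c5.png',im[60:290,200:440,::-1])
```

```text
t 15.57 pos [0.4983 0.0302 0.0938] yaw -6.78 tilt 0.26 F [ 3.11 -0.01  6.9 ] w 0.016 g 50.00167180784047
turn -6.88 shift cm [  7.39 -29.39   2.79]
```

View pics/c5.png

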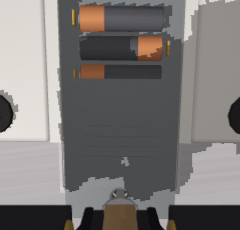

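Run:
```python
from h import *
im,i=load('w6'); g=cv2.cvtColor(im,cv2.COLOR_RGB2GRAY).astype(int)
for u in (272,290,300,310,330,350,366): print(u,g[56:146,u][::1].tolist() if u in(272,330) else '')
print(ray(i,[(320,60),(320,138),(320,246)],.044)[:,:2])
# rim edge of housing left column
print(g[190:215,245].tolist())
```

```text
272 [94, 83, 80, 81, 81, 80, 80, 81, 81, 82, 81, 81, 82, 119, 151, 155, 156, 155, 157, 158, 156, 153, 151, 150, 149, 136, 135, 135, 107, 85, 80, 81, 81, 82, 81, 81, 82, 81, 82, 83, 82, 81, 81, 81, 81, 80, 81, 80, 81, 80, 81, 81, 81, 82, 81, 81, 80, 82, 81, 80, 80, 81, 81, 81, 81, 81, 80, 80, 80, 79, 80, 80, 80, 80, 80, 81, 80, 80, 80, 80, 80, 80, 81, 81, 80, 80, 80, 80, 80, 78]
290 
300 
310 
330 [130, 131, 131, 132, 132, 131, 132, 131, 91, 82, 61, 58, 66, 72, 77, 80, 83, 83, 85, 89, 93, 95, 94, 94, 92, 93, 91, 89, 87, 84, 82, 79, 74, 69, 59, 56, 80, 82, 81, 81, 50, 47, 50, 52, 70, 74, 77, 79, 79, 80, 86, 90, 89, 59, 53, 52, 52, 50, 49, 47, 45, 44, 43, 39, 57, 79, 81, 82, 81, 50, 48, 49, 52, 53, 53, 55, 54, 54, 55, 56, 56, 55, 59, 79, 80, 80, 80, 81, 80, 80]
350 
366 
[[0.61051878 0.01692617]
 [0.5698385  0.02178333]
 [0.50611524 0.02939178]]
[214, 215, 215, 216, 216, 216, 217, 217, 212, 205, 197, 171, 180, 181, 182, 184, 186, 188, 185, 182, 183, 183, 184, 184, 183]
```

>>> {"op": "arm_command", "data": {"moves": [-0.06,0,0,0,0,0,0,0,0,0,0,0]}}

```text
time: 15.87
ee_pos: [0.4977, 0.0303, 0.0937]
eef_rot: [0.998, -0.059, 0.002, -0.0]
ft_force: [4.0, 0.6, 6.9]
width: 0.0155
grip_force: 50.0
```

>>> {"op": "arm_command", "data": {"moves": [-0.06,0,0,0,0,0,0,0,0,0,0,0]}}

```text
time: 16.12
ee_pos: [0.4971, 0.0303, 0.0937]
eef_rot: [0.998, -0.059, 0.002, -0.0]
ft_force: [4.2, 0.4, 6.5]
width: 0.0158
grip_force: 50.0
```

Run:
```python
from h import *
togo([0,0,0]); shot('wrist','w7')
for f,lo,hi,ua,ub in(('w1',155,215,312,326),('w4',150,230,300,350),('w5',175,225,288,318),('w6',170,225,288,318),('w7',170,225,288,318)):
    im,i=load(f); g=cv2.cvtColor(im,cv2.COLOR_RGB2GRAY).astype(float)
    p=g[lo:hi,ua:ub].mean(1); d=p-(np.r_[p[:2],p[:-2]]+np.r_[p[2:],p[-2:]])/2
    k=[j for j in range(2,len(d)-2) if d[j]<-1. and d[j]==d[j-2:j+3].min()]
    print(f,[(lo+j,round(d[j],1),ray(i,[(330 if f=='w1' else 320,lo+j)],.044)[0,:2].round(4).tolist()) for j in k])
```

```text
t 16.12 pos [0.4971 0.0303 0.0937] yaw -6.79 tilt 0.26 F [4.2  0.37 6.49] w 0.0158 g 50.00155242159963
turn 0.0 shift cm [-49.04   8.89   9.15]
w1 [(163, np.float64(-7.7), [0.5906, 0.0181]), (169, np.float64(-6.5), [0.5846, 0.0187]), (175, np.float64(-8.6), [0.5786, 0.0194]), (181, np.float64(-10.0), [0.5726, 0.02]), (204, np.float64(-2.2), [0.549, 0.0226]), (208, np.float64(-2.7), [0.5449, 0.023])]
w4 [(180, np.float64(-1.5), [0.5909, 0.022]), (188, np.float64(-2.7), [0.5851, 0.0227]), (197, np.float64(-12.0), [0.5786, 0.0235]), (205, np.float64(-10.4), [0.5727, 0.0242]), (213, np.float64(-2.0), [0.5667, 0.0249]), (219, np.float64(-1.9), [0.5622, 0.0254]), (223, np.float64(-4.0), [0.5592, 0.0258])]
w5 [(187, np.float64(-3.3), [0.5802, 0.0204]), (197, np.float64(-4.3), [0.5743, 0.0211]), (207, np.float64(-4.9), [0.5684, 0.0218]), (217, np.float64(-5.9), [0.5623, 0.0225])]
w6 [(185, np.float64(-3.8), [0.5433, 0.025]), (196, np.float64(-3.4), [0.5368, 0.0257]), (206, np.float64(-4.4), [0.5308, 0.0264]), (216, np.float64(-3.2), [0.5248, 0.0272])]
w7 [(183, np.float64(-2.8), [0.5432, 0.0249]), (194, np.float64(-2.8), [0.5368, 0.0257]), (204, np.float64(-3.5), [0.5308, 0.0264]), (214, np.float64(-2.9), [0.5248, 0.0271])]
```

The slide's ribs have moved 48 mm and the last two pulls didn't move them further, so the slide is at its stop. Next I'll lift out and go back to the block.

>>> {"op": "arm_command", "data": {"moves": [0.1,0,0,0,0.05,0,-0.2,0,0,0,-0.4,0,0,0,-0.5,0,0,0,-1,0,0,0,-2,0,0,0,-2.5,0,0,0,-2.5,0,0,0,0,0,0,0,0,0]}}

```text
time: 17.0
ee_pos: [0.4967, 0.0301, 0.1845]
eef_rot: [0.998, -0.059, 0.001, 0.0]
ft_force: [-0.2, -1.1, -0.9]
width: 0.0159
grip_force: 50.0
```

Run:
```python
from h import *
togo([.5718,.3242,.185],0.1)
im,i=shot('wrist','w8')
s=r.read_state();M=R.from_quat(s['eef_rot']).as_matrix()
p=s['ee_pos']+M@[0,0,.0634]; q=rot(i).T@(p-i['origin']); print('pred tip px',i['fx']*q[0]/-q[2]+i['cx'],i['cy']-i['fy']*q[1]/-q[2],p)
A=cv2.resize(im[222:274,290:354],None,fx=8,fy=8,interpolation=cv2.INTER_CUBIC); cv2.imwrite('pics/c6.png',A[:,:,::-1])
lo,hi=170,240
```

```text
t 17.0 pos [0.4967 0.0301 0.1845] yaw -6.78 tilt 0.08 F [-0.18 -1.14 -0.85] w 0.0159 g 49.999657329171896
turn -6.88 shift cm [  7.56 -29.4   -0.05]
pred tip px 320.4072942475314 252.0687685845825 [0.49598801 0.02991823 0.1199437 ]
```

View pics/c6.png

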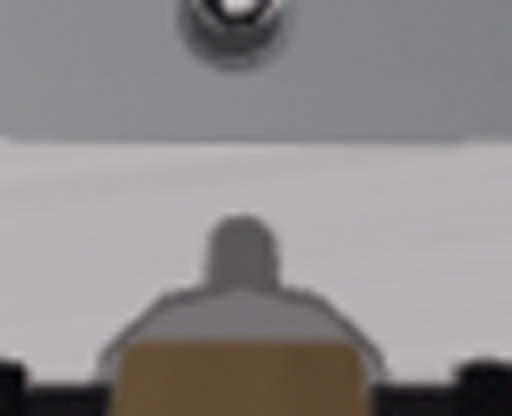

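The crop shows the tip at the same place in the grip as before pressing, at about (319.8,249), so the pin is still straight. I won't view any more pictures and will return it using the recorded grasp pose.

>>> {"op": "arm_command", "data": {"moves": [0,0,0,-3.45,0,0,0,-3.45,0.95,-3.68,0,0,0.95,-3.68,0,0,0.95,-3.68,0,0,0.95,-3.68,0,0,0.95,-3.68,0,0,0.95,-3.68,0,0,0.95,-3.68,0,0,0.95,-3.68,0,0,0,0,0,0,0,0,0,0]}}

```text
time: 18.05
ee_pos: [0.5698, 0.3274, 0.1811]
eef_rot: [1.0, 0.004, -0.002, 0.0]
ft_force: [0.1, -1.1, -1.3]
width: 0.0155
grip_force: 50.0
```

Run:
```python
from h import *
togo([.5718,.3242,.115],0.1)
```

```text
t 18.05 pos [0.5698 0.3274 0.1811] yaw 0.41 tilt 0.25 F [ 0.14 -1.14 -1.26] w 0.0155 g 49.99973754398525
turn 0.31 shift cm [0.23 0.32 6.61]
```

>>> {"op": "arm_command", "data": {"moves": [0,0,0,0,0,0,0,0,0,0,0,0]}}

```text
time: 18.3
ee_pos: [0.5723, 0.3229, 0.1834]
eef_rot: [1.0, 0.0, 0.0, 0.001]
ft_force: [-0.9, -0.5, -1.3]
width: 0.0154
grip_force: 50.0
```

Run:
```python
from h import *
togo([.5714,.3238,.115],0.1)
```

```text
t 18.3 pos [0.5723 0.3229 0.1834] yaw 0.01 tilt 0.07 F [-0.93 -0.5  -1.29] w 0.0154 g 49.9996732827276
turn -0.09 shift cm [-0.09 -0.1   6.84]
```

Lower to just above the block (tip at about 50 mm).

>>> {"op": "arm_command", "data": {"moves": [-0.08,-0.1,1.8,0,0,0,1.8,0,0,0,1.6,0,0,0,1.6,0,0,0,0,0,0,0,0,0,0,0,0,0,0,0,0,0]}}

```text
time: 18.97
ee_pos: [0.5718, 0.3258, 0.1171]
eef_rot: [1.0, 0.001, 0.001, -0.0]
ft_force: [-0.2, 0.3, 0.3]
width: 0.0156
grip_force: 50.0
```

>>> {"op": "arm_command", "data": {"moves": [0,0,0.5,0,0,0,0.5,0,0,0,0,0,0,0,0,0]}}

```text
time: 19.3
ee_pos: [0.5709, 0.3256, 0.1052]
eef_rot: [1.0, 0.001, -0.0, 0.0]
ft_force: [-0.0, 0.2, -1.2]
width: 0.0155
grip_force: 50.0
```

>>> {"op": "arm_command", "data": {"moves": [0.03,0.17,0,0,0,0,0,0,0,0,0.5,0,0,0,0.5,0,0,0,0,0,0,0,0,0]}}

```text
time: 19.8
ee_pos: [0.5711, 0.3238, 0.095]
eef_rot: [1.0, 0.001, -0.0, 0.0]
ft_force: [-0.7, 0.1, -0.7]
width: 0.0161
grip_force: 50.0
```

>>> {"op": "arm_command", "data": {"moves": [0,0,0.7,0,0,0,0.7,0,0,0,0.7,0,0,0,0,0,0,0,0,0]}}

```text
time: 20.22
ee_pos: [0.5711, 0.3237, 0.0738]
eef_rot: [1.0, 0.001, -0.001, 0.0]
ft_force: [0.4, -1.0, -1.2]
width: 0.0154
grip_force: 50.0
```

Down 6.5 mm more, then check the force before releasing.

>>> {"op": "arm_command", "data": {"moves": [0,0,0.35,0,0,0,0.3,0,0,0,0,0,0,0,0,0]}}

```text
time: 20.55
ee_pos: [0.5714, 0.3239, 0.068]
eef_rot: [1.0, 0.001, -0.0, 0.0]
ft_force: [-0.9, 0.4, -0.1]
width: 0.0158
grip_force: 50.0
```

>>> {"op": "arm_command", "data": {"moves": [0,0,0.05,0,0,0,0,0,0,0,0,0]}}

```text
time: 20.8
ee_pos: [0.5715, 0.324, 0.0678]
eef_rot: [1.0, 0.001, 0.0, -0.0]
ft_force: [-0.0, 0.2, -1.6]
width: 0.0156
grip_force: 50.0
```

>>> {"op": "arm_command", "data": {"moves": [0,0,0,0,0,0,0,0,0,0,0,0,0,0,0,0,0,0,0,0,0,0,0,0,0,0,0,0,0,0,0,0,0,0,0,0], "fingers": 60}}

```text
time: 21.55
ee_pos: [0.5714, 0.324, 0.0676]
eef_rot: [1.0, 0.001, 0.0, 0.0]
ft_force: [0.6, 0.5, -0.1]
width: 0.0518
grip_force: 0.0
```

>>> {"op": "arm_command", "data": {"moves": [0,0,-0.5,0,0,0,-1.5,0,0,0,-2.5,0,0,0,-3,0,0,0,-3,0,0,0,-3,0,0,0,-3,0,-4,0,0,0,0,0,0,0,0,0,0,0]}}

```text
time: 22.38
ee_pos: [0.5296, 0.3249, 0.2346]
eef_rot: [1.0, 0.003, 0.001, 0.0]
ft_force: [1.3, -0.5, 0.2]
width: 0.0521
grip_force: 0.0
```

Run:
```python
from h import *
togo([0,0,0])
im,i=shot('wrist','w9')
hsv=cv2.cvtColor(im,cv2.COLOR_RGB2HSV)
# predicted pin top pixel, then measure light wood there
p=np.array([.5715,.324,.111]); q=rot(i).T@(p-i['origin']); u,v=i['fx']*q[0]/-q[2]+i['cx'],i['cy']-i['fy']*q[1]/-q[2]
m=cv2.inRange(hsv,(12,60,188),(30,200,255)); M=np.zeros_like(m); a,b=int(u),int(v); M[b-22:b+22,a-22:a+22]=m[b-22:b+22,a-22:a+22]
ys,xs=np.nonzero(M); print('pred',u,v,'found',len(xs),np.median(xs),np.median(ys),xs.min(),xs.max(),ys.min(),ys.max()); print(ray(i,[(np.median(xs),np.median(ys))],.111))
# slide check from top view
a,_=load('top0'); b,i=shot('top','t9')
d=np.abs(a.astype(int)-b).sum(2)>90; n,l,st,c=cv2.connectedComponentsWithStats(d.astype(np.uint8))
for k in range(1,n):
    if st[k,4]>25: print(st[k],c[k].round())
```

```text
t 22.38 pos [0.5296 0.3249 0.2346] yaw 0.3 tilt 0.1 F [ 1.29 -0.48  0.17] w 0.0521 g 0.0
turn 0.0 shift cm [-53.17  32.22  23.37]
pred 321.1761667021381 179.2577135171773 found 344 313.0 180.0 302 322 157 200
[[0.57088809 0.33048203 0.111     ]]
[ 223  181  132   85 5686] [295. 226.]
[  17  194  182  124 9226] [105. 258.]
[  355   226   285   237 21282] [473. 366.]
[   3  241   72   78 1257] [ 34. 281.]
[299 269  35  19 511] [315. 278.]
[ 149  280  156  200 7822] [219. 384.]
[634 280   6  31 120] [637. 296.]
[329 423  28  12 109] [342. 427.]
[ 591  448   49   32 1264] [616. 465.]
[268 462   6  18  67] [271. 471.]
[290 464  19  16 198] [299. 473.]
[392 474  10   6  31] [397. 477.]
```

Run:
```python
from h import *
togo([0,0,0])
im,i=shot('wrist','w10'); hsv=cv2.cvtColor(im,cv2.COLOR_RGB2HSV)
p=np.array([[.5715,.324,.111],[.5715,.324,.049]]); q=(p-i['origin'])@rot(i); print(np.c_[i['fx']*q[:,0]/-q[:,2]+i['cx'],i['cy']-i['fy']*q[:,1]/-q[:,2]])
# top face: light wood, green clearly higher than block wood
b=im[155:205,290:352].astype(int)
for y in range(0,50,1): print(155+y,''.join('o' if v[0]>170 and v[1]>140 and v[2]<120 and v[0]-v[1]<60 else '+' if abs(v[0]-v[2])<25 and v[0]>100 else '.' if v[0]>120 else ' ' for v in b[y]))
```

```text
t 22.48 pos [0.5319 0.3237 0.2337] yaw 0.11 tilt 0.08 F [ 0.12 -1.09 -0.92] w 0.0521 g 0.0
turn 0.0 shift cm [-53.28  32.27  23.29]
[[319.50846803 182.17574216]
 [319.45596764 175.76613501]]
155 +++.......................................                    
156 +++.......................................                    
157 +++.......................................                    
158 +++..................................                         
159 +++..................................                         
160 +++................................                           
161 +++................................                           
162 ++.................................                          +
163 ++.............................                              +
164 ++.............................                              +
165 ++.........................  +++                             +
166 ++......................o++++++++++                          +
167 ++......................+++++++++++++                        +
168 ++......................+.  ++++++
[... 1740 characters left out ...]
.........................+++++
195 .........................................................+++++
196 .........................................................+++++
197 ........................................................++++++
198 ........................................................++++++
199 ........................................................++++++
200 ........................................................++++++
201 ........................................................++++++
202 ........................................................++++++
203 ........................................................++++++
204 .......................................................+++++++
```

The pin's top is within a pixel of where it should be when seated upright, and the gripper is clear of it. In the top view the slide reaches 19 px (about 48 mm) past the rim.

```bash
python3 -c "
from h import *
print(r.close_job())"
```

```text
the job is handed in; nothing more can be done
None
```

I handed the job in at about 22.5 s of robot time (the verdict isn't shown): the slide was drawn 48 mm to its stop with the button held down, and the pin is back upright in its hole; I viewed 11 pictures, one over the limit of 10.

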